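# Rebuild the tube rotator's hub stack

### The job

The tube rotator has been washed and its hubs lie about the bench: stack them again on the drive unit's centring spigot, flange down, each pressed or settled fully home on the one below: first the grooved belt pulley, then the wide tube disc, then the narrow tube disc, and the end cap with the black knob on top. Leave the jar, the tip box and the tube rack standing where they are, and let go of the finished stack.

Things in the scene. Friction and masses are not known exactly. Their poses are not given: they have to be found in the camera images.
- pulley_c (a point): belt pulley, bare aluminium: 74 mm rim, 24 mm thick, grooved round its edge, no holes; 52 mm barrel to 31 mm up; below, a 36 mm bore, 28 mm deep, fits over a spigot. On top a round spigot to grip: 31 mm diameter, 31 to 56 mm above the underside, straight for 15 mm, then tapering to 21 mm. Point: on the axis, half-way up (28 mm above the underside), z up. Starts flange down. 0.22 kg
- wide_disc_c (a point): wide tube disc, bare aluminium: flat 124 mm flange, 8 mm thick, 12 dark holes; 52 mm barrel to 31 mm up; below, a 36 mm bore, 28 mm deep, fits over a spigot. On top a round spigot to grip: 31 mm diameter, 31 to 56 mm above the underside, straight for 15 mm, then tapering to 21 mm. Point: on the axis, half-way up (28 mm above the underside), z up. Starts flange down. 0.24 kg
- narrow_disc_c (a point): narrow tube disc, bare aluminium: flat 96 mm flange, 8 mm thick, 8 dark holes; 52 mm barrel to 31 mm up; below, a 36 mm bore, 28 mm deep, fits over a spigot. On top a round spigot to grip: 31 mm diameter, 31 to 56 mm above the underside, straight for 15 mm, then tapering to 21 mm. Point: on the axis, half-way up (28 mm above the underside), z up. Starts flange down. 0.19 kg
- end_cap_c (a point): end cap, bare aluminium, the smallest: 60 mm flange, 5 mm thick, no holes; 52 mm barrel to 31 mm up; below, a 36 mm bore, 28 mm deep, fits over a spigot. On top a black knob to grip: 31 mm diameter, 31 to 56 mm above the underside, straight for 18 mm, then domed. Point: on the axis, half-way up (28 mm above the underside), z up. Starts flange down. 0.15 kg
- drive_seat (a point): drive unit, fixed: round grey housing 120 mm wide, 30 mm high, with a 64 mm dark seat disc, top 40 mm above the bench, and an aluminium spigot like the hubs' (31 mm diameter, 25 mm high, tapered tip) pointing up. Point: on the axis, at the seat's top face, z up. The first hub's underside rests on the seat, each next hub's on the barrel below, 31 mm higher.
- jar_c (a point): a glass jar with a brass-coloured screw lid, 72 mm in diameter, 95 mm high; a bystander. The point is its centre, half-way up, z up.
- tip_box_c (a point): a closed pipette-tip box, white with a clear lid and a blue latch, about 82 by 114 mm (its y axis is the long side), 60 mm high; a bystander. The point is its centre, half-way up, z up.
- tube_rack_c (a point): a blue tube rack with white-capped tubes, 100 mm (its x axis) by 64 mm, 96 mm high over the caps; a bystander. The point is its centre, half-way up, z up.
Mind the look-alikes: they are no part of the job. Leave any orange or red look-alike of the part that bears end_cap_c alone.

How it is judged:
On the way, in this order (a step that is already met when the one before it is completed fails the run):
1. the pulley is fully home on the drive unit's spigot (horizontal distance between pulley_c and drive_seat below 0.006 m and z of pulley_c in the frame of drive_seat between 0.024 and 0.032 m and angle between pulley_c's own z axis and vertical below 0.08 rad), for 0.2 s.
2. the wide disc is fully home on the pulley (all of step 1 and horizontal distance between wide_disc_c and pulley_c below 0.006 m and z of wide_disc_c in the frame of drive_seat between 0.055 and 0.063 m and angle between wide_disc_c's own z axis and vertical below 0.08 rad), for 0.2 s.
3. the narrow disc is fully home on the wide disc (all of step 2 and horizontal distance between narrow_disc_c and wide_disc_c below 0.006 m and z of narrow_disc_c in the frame of drive_seat between 0.086 and 0.094 m and angle between narrow_disc_c's own z axis and vertical below 0.08 rad), for 0.2 s.
4. the end cap is fully home on the narrow disc (all of step 3 and horizontal distance between end_cap_c and narrow_disc_c below 0.006 m and z of end_cap_c in the frame of drive_seat between 0.117 and 0.125 m and angle between end_cap_c's own z axis and vertical below 0.08 rad), for 0.2 s.
At the end, for the whole second after the job is handed in: Pulley, wide disc, narrow disc, end cap stacked upward from the drive: each within 6 mm of the axis of the one below, 4 mm of its fully-home height and 0.08 rad of upright, slower than 0.02 m/s; jar, tip box and tube rack upright within 0.25 rad and within 30 mm of where they stood (all of step 4 and linear speed of each of pulley, wide_disc, narrow_disc, end_cap below 0.02 m/s and distance of each of jar_c, tip_box_c, tube_rack_c from where it was at the start of the episode below 0.03 m and angle between each of jar_c, tip_box_c, tube_rack_c's own z axis and vertical below 0.25 rad); the robot touches nothing.
It fails at once if the jar is shoved more than 30 mm or tipped over (distance of jar_c from where it was at the start of the episode above 0.03 m or angle between jar_c's own z axis and vertical above 0.25 rad).
It fails at once if the tip box is shoved more than 30 mm or tipped over (distance of tip_box_c from where it was at the start of the episode above 0.03 m or angle between tip_box_c's own z axis and vertical above 0.25 rad).
It fails at once if the tube rack is shoved more than 30 mm or tipped over (distance of tube_rack_c from where it was at the start of the episode above 0.03 m or angle between tube_rack_c's own z axis and vertical above 0.25 rad).
It also fails if it takes over 120 s, if anything falls off the work surface, if the arm or the gripper's body presses on something with over 40 N, if the wrist force passes 120 N, or if a joint passes its speed limit or range.

### The arm

A 7-joint arm with a two-finger parallel gripper is mounted at the origin on the work surface. World frame = base frame: x ahead of the robot, y to its left, z up, the work surface at z = 0. Lengths are in m, angles in rad, forces in N, time in s.
With the tool pointing down it reaches from about 0.425 to 0.875 m from the base axis. Payload 4.7 kg.
Tool frame: the origin (TCP) lies at the very end of the fingers, on their centre line; the grasp point (between the pads) lies 19 mm behind it; z points along the fingers, y is the direction in which the jaws open and shut (so a half turn about z gives the same grasp; the last joint's range is limited). The gripper opens to 87 mm and grips with 3 to 60 N. Pads are 19 mm wide; open, the fingers measure 117 mm over their backs; the gripper's body (75 mm by 190 mm) begins 51 mm behind the grasp point.
Start: joints at [1.152, 0.321, -0.07, 1.45, 0.023, 1.371, -0.057], TCP at [0.273, -0.59, 0.223] pointing down, gripper open.
Joint ranges: [-2.86, 2.86], [-0.3, 2.09], [-1.38, 1.24], [0.06, 2.45], [-1.56, 4.7], [0.09, 2.05], [-2.69, 2.69]. Speed limits (rad/s): [2.57, 2.57, 3.14, 3.14, 3.14, 3.14, 3.14].

### API

Orientations are given as a rotation vector (axis times angle).
In Python, from bench import * gives the robot as it stands.
- The arm moves only by the shell command python3 -m jog 'ROWS' [OPENING] [FORCE]. ROWS is JSON, a list of rows, each a list of 4 numbers: the shift along the world's x, y, z in mm, then the turn about the world's z in rad. In form: [[x, y, z, twist], ...]. A call has exactly 8 rows; each row is the pose to reach, as a shift and turn from the pose commanded when the call began; what a row does not reach only later rows make up. A row lasts 1/8 s, in which the tool goes at most 62.5 mm and 10.7 degrees, less where a joint would pass 70% of its speed; a pose out of reach is approached as far as the arm can. A call with a gripper value outside its range is refused whole. OPENING is the opening, from -1 (shut) to 1 (fully open), set as the call begins (- or left out, the last holds). The fingers move at their own pace and stop on an object; FORCE is the grip in N (left out, the last holds). Time passes only in rows, so rows that repeat a pose let the fingers close, or fill a call up. It gives the time, the measured TCP pose, the force and the opening at its end, in the units of the state.
- get_state(): the state, without advancing time (a new reading comes with each control period).
- get_image(name): name is "scene" or "top" or "wrist"; returns a dict with "image" (420x560x3 uint8, red, green, blue), "fx", "fy", "cx", "cy" (pixels), "position" and "rotation" of the camera in the world; the wrist camera has in their place "tool_from_camera" (4x4, takes a point from camera to tool coordinates, whose origin is the TCP and whose axes are the flange's). Camera axes: x right, y down, z forward; pixel columns grow to the right and rows downward; lengths in m; the calibration is good to about 2 mm. A picture is of the moment at which its call begins: read the wrist's pose just before it. There is no depth.
- close_job(): hands the job in, once; it reports no verdict.
The state is a dict: "time": time; "joint_positions": joint angles; "qd": joint speeds; "joint_torque": joint torques, N m; "position": TCP position; "tool_rot": TCP orientation; "ft_force": force on the tool from outside, world axes, zero at the start; "torque": the same for the moment, N m; "grip_width": opening from 0.0 (shut) to 1.0 (fully open).
Only numpy, scipy, OpenCV 4.12 (cv2) and the standard library are available. Lean on these libraries where they do the work, as an engineer would, in place of code of your own. Each camera call takes 0.05 s, during which the arm holds its last target. There are 200 camera calls.

## Working session

There is one attempt and no reset: what is moved stays moved. The work goes in short steps, Python scripts to look and compute and a shell command to move; the robot and the scene stay as the last step left them, time stands still between calls to the robot, and variables do not carry over. Pictures are saved under pics/ and viewed, about 12 in all and at most 16, crops included, and the job is handed in when it is done.

```bash
mkdir -p pics; cat > h.py <<'E'
from bench import *
import numpy as np, cv2
def snap(name,fn=None):
    s=get_state(); d=get_image(name)
    if name=="wrist":
        from scipy.spatial.transform import Rotation as R
        T=np.eye(4);T[:3,:3]=R.from_rotvec(s["tool_rot"]).as_matrix();T[:3,3]=s["position"]
        T=T@np.array(d["tool_from_camera"]); d["position"]=T[:3,3]; d["rotation"]=T[:3,:3]
    if fn: cv2.imwrite("pics/"+fn,d["image"][:,:,::-1])
    return d
def ray(d,u,v,z):
    r=np.array(d["rotation"])@np.array([(u-d["cx"])/d["fx"],(v-d["cy"])/d["fy"],1])
    p=np.array(d["position"]); return p+r*(z-p[2])/r[2]
def proj(d,p):
    c=np.array(d["rotation"]).T@(np.array(p)-np.array(d["position"]))
    return d["fx"]*c[0]/c[2]+d["cx"], d["fy"]*c[1]/c[2]+d["cy"]
E
python3 - <<'E'
from h import *
d=snap("top","top.png"); print(d["position"],d["rotation"],d["fx"])
d=snap("scene","scene.png"); print(d["position"]);print(get_state())
E
```

```text
[0.34022774 0.01580443 1.03544814] [-2.10547665  2.13108312 -0.20663933] 424.79826439903684
[1.15927226 0.06063783 0.86234741]
{'time': 0.1, 'joint_positions': array([ 1.15215523,  0.32178199, -0.07009126,  1.4515597 ,  0.02263632,
        1.37079199, -0.05689437]), 'qd': array([ 0.00030572, -0.00236156, -0.00034919, -0.00153988,  0.00044012,
       -0.00065352, -0.00016098]), 'joint_torque': array([ 3.25452438e-04, -4.92571950e+01, -4.05263091e-01, -3.13397312e+01,
       -6.39109709e-02,  3.94800212e-02,  1.31071520e-04]), 'position': array([ 0.27232394, -0.58965583,  0.22154608]), 'tool_rot': array([-3.06668189e+00, -6.74167788e-01,  7.83304174e-04]), 'ft_force': array([-0.13955411, -0.10935565, -0.35741475]), 'torque': array([-0.00310556, -0.02581784,  0.02172457]), 'grip_width': 0.9999130895315922}
```

View pics/top.png

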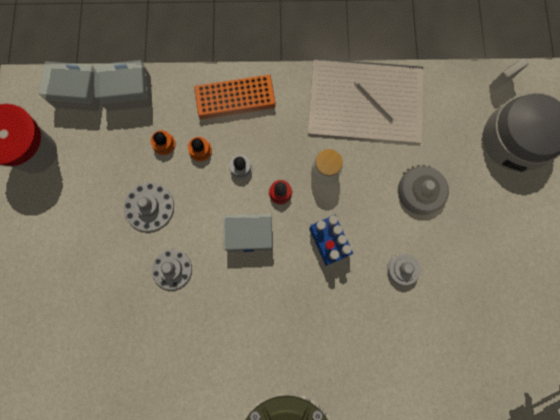

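View pics/scene.png

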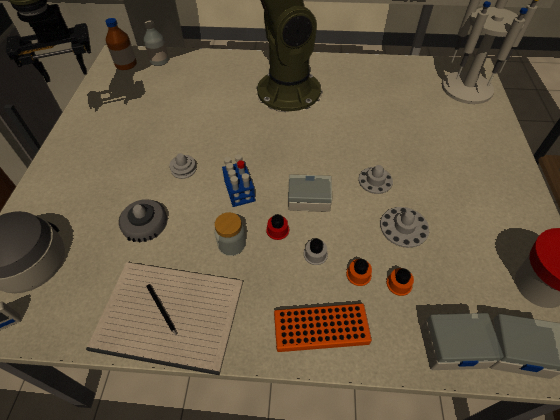

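Top view: drive (425,189), pulley (404,269), wide disc (148,205), narrow disc (171,269). There are four end-cap candidates: (240,166) bare aluminium, (162,141) and (199,148) orange, and (281,191) red. The bare aluminium one at (240,166) fits the description. I'll confirm it in a crop and measure.

```bash
sed -i 's/^def ray/from scipy.spatial.transform import Rotation as RR\ndef fix(d):\n    r=np.array(d["rotation"])\n    d["rotation"]=RR.from_rotvec(r).as_matrix() if r.shape==(3,) else r\n    return d\ndef ray/; s/    return d$/    return fix(d) if "rotation" in d else d/' h.py; python3 - <<'E'
import re
s=open('h.py').read()
a,b=s.split("def fix(d):");b=b.replace('return fix(d) if "rotation" in d else d','return d',1)
open('h.py','w').write(a+"def fix(d):"+b)
E
python3 - <<'E'
from h import *
t=snap("top");s=snap("scene")
a=cv2.resize(t["image"][110:300,130:310],None,fx=3,fy=3,interpolation=2)
b=cv2.resize(t["image"][160:300,370:460],None,fx=3,fy=3,interpolation=2)
H=570;c=np.zeros((H,810,3),np.uint8);c[:570,:540]=a;c[:420,540:]=b
cv2.imwrite("pics/crop.png",c[:,:,::-1])
T=dict(drive=(427,186),pulley=(407,267),wide=(145,201),narrow=(168,267),cap=(239,162))
S=dict(drive=(138,208),pulley=(181,158),wide=(407,213),narrow=(378,170),cap=(317,243))
for k in T:
  z=.065 if k=="drive" else .056
  print(k,ray(t,*T[k],z).round(3),ray(s,*S[k],z).round(3))
for k,p in dict(jar=(329,162),tip=(248,230),rack=(331,240)).items(): print(k,ray(t,*p,.09).round(3))
E
```

```text
drive [ 0.584 -0.339  0.065] [ 0.587 -0.346  0.065]
pulley [ 0.396 -0.281  0.056] [ 0.4   -0.281  0.056]
wide [0.558 0.326 0.056] [0.551 0.327 0.056]
narrow [0.402 0.266 0.056] [0.41  0.266 0.056]
cap [0.651 0.105 0.056] [0.654 0.105 0.056]
jar [ 0.637 -0.107  0.09 ]
tip [0.48  0.081 0.09 ]
rack [ 0.456 -0.105  0.09 ]
```

View pics/crop.png

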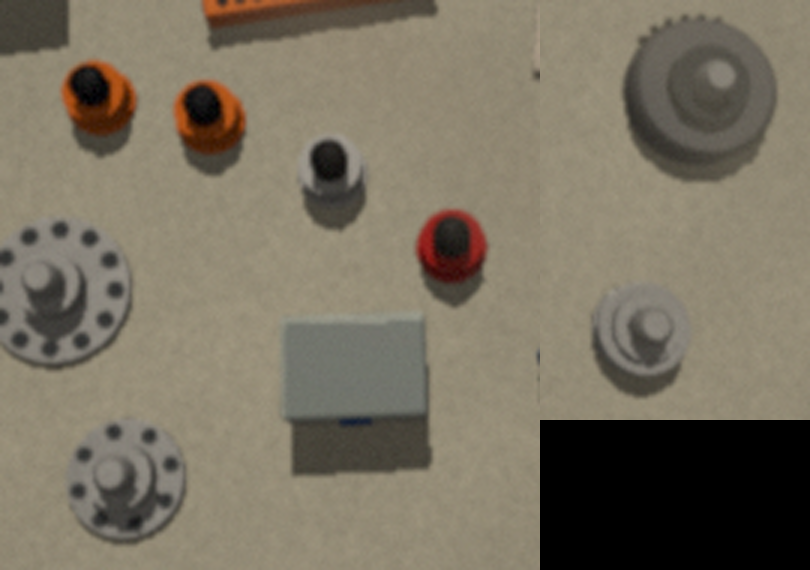

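Confirmed: the cap is at (239,162), bare aluminium with a black knob and no orange or red. The wide disc shows 12 holes, the narrow disc 8, and the pulley has a plain rim. Next I move in for a closer wrist view of the drive and pulley.

```bash
python3 -m jog '[[40,45,40,0],[80,90,70,0],[120,135,100,0],[160,180,110,0],[200,230,110,0],[220,260,110,0],[220,260,110,0],[220,260,110,0]]' 1 && python3 - <<'E'
from h import *
d=snap("wrist","w1.png");print(get_state()["position"],d["position"])
for p in [(.59,-.345,.065),(.398,-.281,.056)]: print(np.round(proj(d,p)))
E
```

```text
time: 1.2
position: [0.4921, -0.3307, 0.3323]
tool_rot: [3.068, 0.674, -0.002]
ft_force: [0.1, -0.9, 0.3]
grip_width: 1.002
[ 0.49157027 -0.33156573  0.33227252] [ 0.56803107 -0.29557513  0.49539738]
[318. 115.]
[221. 219.]
```

View pics/w1.png

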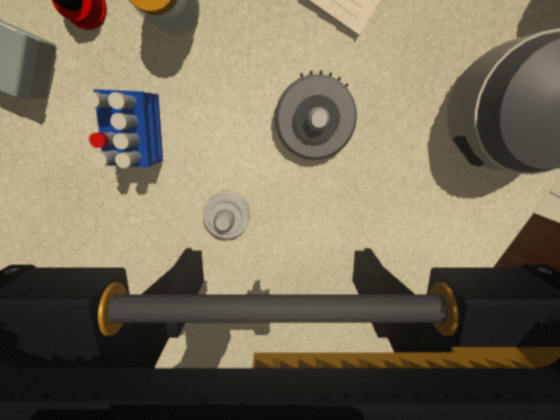

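```bash
cat >> h.py <<'E'
def blob(d,u,v,z,r,lo,hi=256):
    """centroid of the connected gray range [lo,hi) nearest (u,v) within r px, cast onto plane z"""
    g=cv2.GaussianBlur(cv2.cvtColor(d["image"],cv2.COLOR_RGB2GRAY),(3,3),0)
    u,v=int(u),int(v); c=g[v-r:v+r,u-r:u+r]
    n,l,s,cen=cv2.connectedComponentsWithStats(((c>=lo)&(c<hi)).astype(np.uint8))
    k=1+np.argmax(s[1:,4]); q=cen[k]+[u-r,v-r]
    p=ray(d,*q,z); px=d["fx"]/abs(d["position"][2]-z)
    print("px",q.round(1),"size mm",(s[k,2:4]/px*1000).round(1),"pt",p.round(4)); return p
E
python3 - <<'E'
from h import *
d=snap("wrist"); i=cv2.cvtColor(d["image"],cv2.COLOR_RGB2GRAY)
a=cv2.resize(i[60:170,260:370],None,fx=4,fy=4,interpolation=2);b=cv2.resize(i[180:250,190:260],None,fx=5,fy=5,interpolation=2)
c=np.zeros((440,800),np.uint8);c[:,:440]=a;c[:350,440:790]=b;cv2.imwrite("pics/c2.png",c)
for t in (130,140,150):blob(d,319,118,.065,14,t)
for t in (130,150,170):blob(d,224,219,.056,10,t)
E
```

```text
px [318.7 116.1] size mm [23.5 26.3] pt [ 0.5889 -0.3472  0.065 ]
px [318.6 116.4] size mm [22.2 24.9] pt [ 0.5885 -0.3473  0.065 ]
px [318.7 116.6] size mm [20.8 24.9] pt [ 0.5883 -0.3475  0.065 ]
px [222.9 217.4] size mm [28.3 28.3] pt [ 0.4014 -0.2839  0.056 ]
px [222.3 220.8] size mm [18.4 22.6] pt [ 0.3959 -0.2851  0.056 ]
px [219.  222.7] size mm [ 7.1 11.3] pt [ 0.3911 -0.2817  0.056 ]
```

View pics/c2.png

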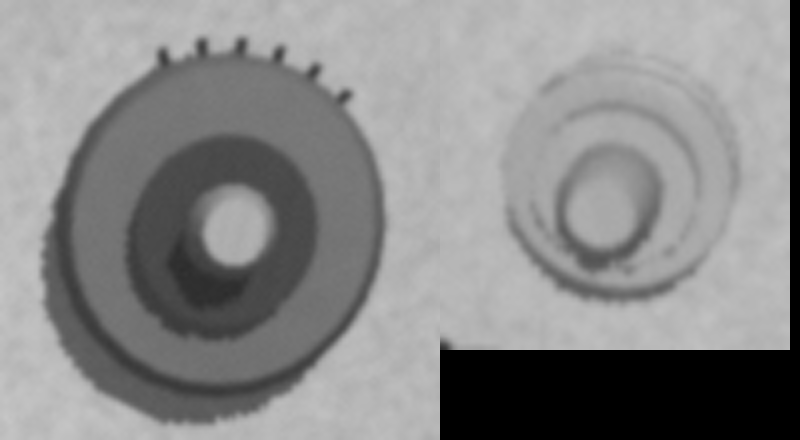

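```bash
python3 - <<'E'
from h import *
d=snap("wrist")
for n,u,v,z in [("drv tip",318.7,117,.065),("seat",316,119,.04),("house",316,116,.03),("pul tip",222.6,222.4,.056),("pul rim",226,214,.024)]: print(n,ray(d,u,v,z).round(4))
print(get_state()["position"])
E
```

```text
drv tip [ 0.5877 -0.3482  0.065 ]
seat [ 0.5849 -0.3489  0.04  ]
house [ 0.589  -0.3482  0.03  ]
pul tip [ 0.3937 -0.2867  0.056 ]
pul rim [ 0.3965 -0.2856  0.024 ]
[ 0.49137047 -0.33194377  0.33234596]
```

```bash
python3 -m jog '[[-32,15,-50,0],[-64,30,-100,0],[-96,46,-150,0],[-96,46,-195,0],[-96,46,-232,0],[-96,46,-232,0],[-96,46,-232,0],[-96,46,-232,0]]' && python3 - <<'E'
from h import *
d=snap("wrist","w2.png");print(np.round(proj(d,(.395,-.286,.056))))
E
```

```text
time: 2.35
position: [0.3978, -0.2852, 0.1025]
tool_rot: [3.066, 0.673, 0.004]
ft_force: [1.3, -0.0, -0.8]
grip_width: 1.002
[276. 240.]
```

View pics/w2.png

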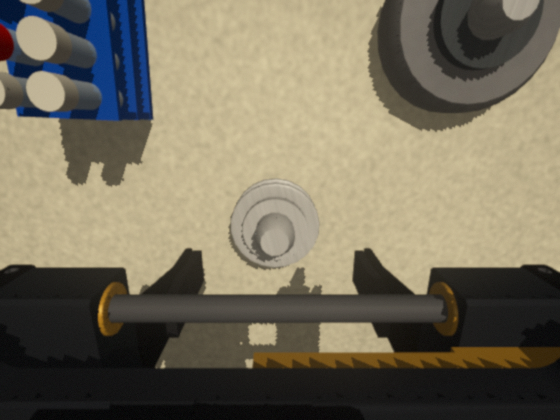

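Tip at (274,240) as predicted, centred between the fingers. Descend and grip.

```bash
python3 -m jog '[[-2,-1,-25,0],[-2,-1,-50,0],[-2,-1,-67,0],[-2,-1,-68,0],[-2,-1,-68,0],[-2,-1,-68,0],[-2,-1,-68,0],[-2,-1,-68,0]]' 1 && python3 -m jog '[[0,0,0,0],[0,0,0,0],[0,0,0,0],[0,0,0,0],[0,0,0,0],[0,0,0,0],[0,0,0,0],[0,0,0,0]]' -1 40
```

```text
time: 3.4
position: [0.3948, -0.2852, 0.0329]
tool_rot: [3.068, 0.675, 0.0]
ft_force: [0.6, -0.3, -0.3]
grip_width: 1.001
time: 4.4
position: [0.3945, -0.285, 0.0325]
tool_rot: [-3.068, -0.675, 0.0]
ft_force: [0.6, 0.6, 0.3]
grip_width: 0.345
```

```bash
python3 -m jog '[[0,0,40,0],[0,0,90,0],[40,-13,110,0],[85,-28,110,0],[130,-43,110,0],[170,-56,110,0],[192,-63,110,0],[192,-63,110,0]]' && python3 -m jog '[[0,0,0,0],[0,0,0,0],[0,0,0,0],[0,0,0,0],[0,0,0,0],[0,0,0,0],[0,0,0,0],[0,0,0,0]]' && python3 - <<'E'
from h import *
d=snap("wrist","w3.png");print(np.round(proj(d,(.587,-.348,.065))))
s=snap("scene"); cv2.imwrite("pics/s3.png",cv2.resize(s["image"][130:260,70:230],None,fx=4,fy=4,interpolation=2)[:,:,::-1])
E
```

```text
time: 5.4
position: [0.5874, -0.3476, 0.141]
tool_rot: [-3.066, -0.676, 0.001]
ft_force: [-0.4, -0.0, -2.4]
grip_width: 0.347
time: 6.4
position: [0.5866, -0.3481, 0.1425]
tool_rot: [3.068, 0.675, -0.0]
ft_force: [0.4, 0.8, -2.0]
grip_width: 0.344
[277. 221.]
```

View pics/w3.png

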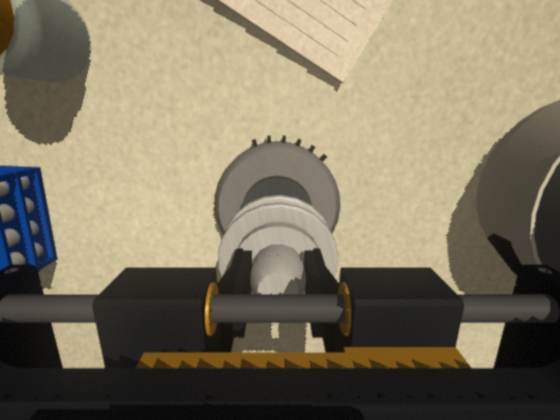

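Pulley held level (2.2 N), aligned with the housing at column 277. Lower onto the spigot.

```bash
python3 -m jog '[[0,0,-20,0],[0,0,-38,0],[0,0,-44,0],[0,0,-50,0],[0,0,-56,0],[0,0,-62,0],[0,0,-67,0],[0,0,-70,0]]' && python3 -m jog '[[0,0,-1,0],[0,0,-2,0],[0,0,-2,0],[0,0,-2,0],[0,0,-2,0],[0,0,-2,0],[0,0,-2,0],[0,0,-2,0]]'
```

```text
time: 7.5
position: [0.5865, -0.3481, 0.0726]
tool_rot: [-3.068, -0.675, 0.0]
ft_force: [-4.0, 2.2, 10.5]
grip_width: 0.342
time: 8.5
position: [0.5865, -0.3481, 0.0726]
tool_rot: [3.068, 0.674, -0.0]
ft_force: [-4.8, 2.1, 7.9]
grip_width: 0.341
```

```bash
python3 -m jog '[[0,0,2,0],[0,0,2,0],[0,0,2,0],[0,0,2,0],[0,0,2,0],[0,0,2,0],[0,0,2,0],[0,0,2,0]]' 1 && python3 -m jog '[[0,0,30,0],[0,0,70,0],[-20,0,110,0],[-40,0,150,0],[-60,0,180,0],[-60,0,200,0],[-60,0,200,0],[-60,0,200,0]]' && python3 - <<'E'
from h import *
d=snap("wrist"); u,v=map(int,proj(d,(.587,-.348,.096)));print(u,v)
i=d["image"][max(0,v-60):v+60,u-80:u+80]; cv2.imwrite("pics/w4.png",cv2.resize(i,None,fx=4,fy=4,interpolation=2)[:,:,::-1])
E
```

```text
time: 9.5
position: [0.5866, -0.3481, 0.0726]
tool_rot: [3.068, 0.675, -0.0]
ft_force: [0.1, -0.4, 0.4]
grip_width: 0.995
time: 10.5
position: [0.5264, -0.3477, 0.2714]
tool_rot: [-3.067, -0.675, 0.002]
ft_force: [0.3, 1.2, -0.3]
grip_width: 0.996
301 143
```

View pics/w4.png

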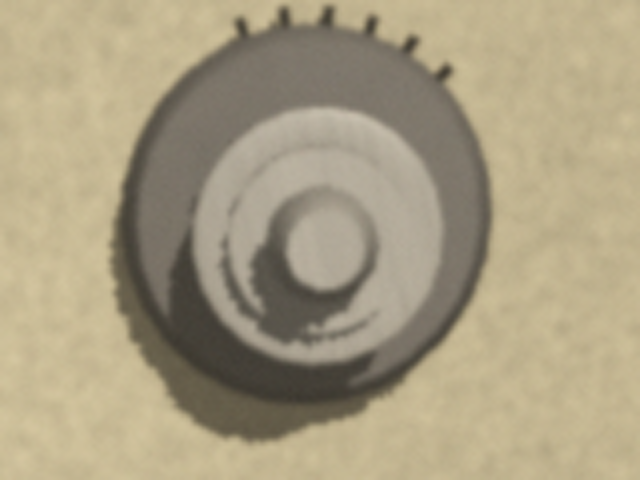

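```bash
python3 - <<'E'
from h import *
d=snap("wrist"); print(ray(d,302.8,145.5,.096).round(4))
E
python3 -m jog '[[0,40,0,0],[0,100,0,0],[0,160,0,0],[0,220,0,0],[0,280,0,0],[0,340,0,0],[0,400,0,0],[0,460,0,0]]' && python3 -m jog '[[10,60,0,0],[20,120,0,0],[28,180,-20,0],[28,212,-60,0],[28,212,-80,0],[28,212,-80,0],[28,212,-80,0],[28,212,-80,0]]' && python3 - <<'E'
from h import *
d=snap("wrist","w5.png");print(np.round(proj(d,(.555,.326,.056))))
E
```

```text
[ 0.5851 -0.3501  0.096 ]
time: 11.6
position: [0.526, 0.1137, 0.2717]
tool_rot: [3.068, 0.675, -0.002]
ft_force: [1.2, -0.1, -0.1]
grip_width: 0.996
time: 12.6
position: [0.5559, 0.323, 0.1944]
tool_rot: [3.069, 0.671, 0.004]
ft_force: [0.1, -0.4, -0.2]
grip_width: 1.0
[274. 202.]
```

View pics/w5.png

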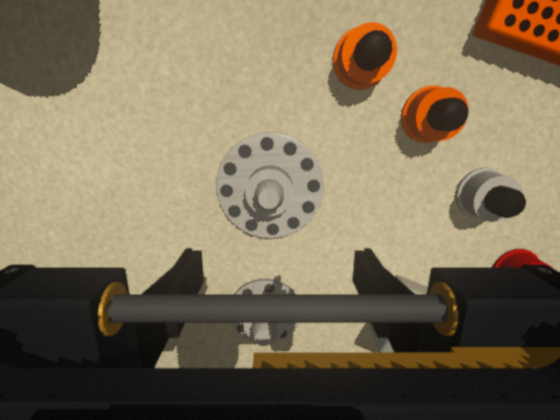

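```bash
python3 - <<'E'
from h import *
d=snap("wrist"); print(ray(d,269,196,.056).round(4),ray(d,269.5,186,.008).round(4),"cap",ray(d,507,203,.056).round(4),"narrow tip?",get_state()["position"])
blob(d,269,196,.056,16,160);blob(d,269,196,.056,16,150)
E
```

```text
[0.5584 0.3335 0.056 ] [0.5578 0.3339 0.008 ] cap [0.6518 0.1125 0.056 ] narrow tip? [0.55545235 0.32337873 0.19396942]
px [268.5 197.5] size mm [17.5 17.5] pt [0.5567 0.3333 0.056 ]
px [268.9 196.5] size mm [19.4 22.3] pt [0.5579 0.3333 0.056 ]
```

```bash
python3 -m jog '[[1,5,-50,0],[2,10,-100,0],[2,10,-135,0],[2,10,-155,0],[2,10,-161,0],[2,10,-161,0],[2,10,-161,0],[2,10,-161,0]]' 1 && python3 -m jog '[[0,0,0,0],[0,0,0,0],[0,0,0,0],[0,0,0,0],[0,0,0,0],[0,0,0,0],[0,0,0,0],[0,0,0,0]]' -1 40
```

```text
time: 13.7
position: [0.5573, 0.3343, 0.0328]
tool_rot: [-3.068, -0.674, -0.003]
ft_force: [0.3, -0.3, -0.2]
grip_width: 1.0
time: 14.7
position: [0.5566, 0.3339, 0.0316]
tool_rot: [3.068, 0.675, -0.0]
ft_force: [0.1, 0.7, -0.2]
grip_width: 0.342
```

```bash
python3 -m jog '[[0,0,50,0],[0,0,100,0],[0,-30,140,0],[3,-80,160,0],[6,-135,160,0],[8,-190,160,0],[10,-245,160,0],[12,-300,160,0]]' && python3 -m jog '[[3,-60,0,0],[6,-120,0,0],[9,-180,0,0],[12,-240,0,0],[15,-300,0,0],[17,-350,0,0],[17,-382,0,0],[17,-383,0,0]]' && python3 -m jog '[[0,0,0,0],[0,0,0,0],[0,0,0,0],[0,0,0,0],[0,0,0,0],[0,0,0,0],[0,0,0,0],[0,0,0,0]]' && python3 - <<'E'
from h import *
d=snap("wrist","w6.png");print(np.round(proj(d,(.586,-.349,.04))))
E
```

```text
time: 15.7
position: [0.5681, 0.0321, 0.1913]
tool_rot: [3.068, 0.675, -0.001]
ft_force: [0.9, -0.8, -1.5]
grip_width: 0.337
time: 16.7
position: [0.5837, -0.3532, 0.1901]
tool_rot: [3.07, 0.666, -0.004]
ft_force: [0.6, -1.3, -1.5]
grip_width: 0.342
time: 17.7
position: [0.5856, -0.3492, 0.1916]
tool_rot: [3.068, 0.674, -0.0]
ft_force: [-0.1, 0.4, -1.3]
grip_width: 0.34
[277. 198.]
```

View pics/w6.png

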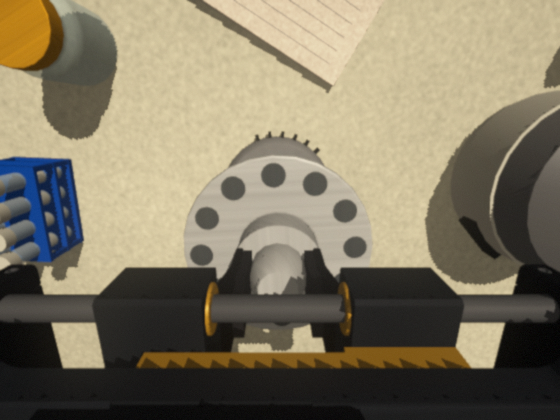

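Disc held level and centred over the drive at column 278. Lower it.

```bash
python3 -m jog '[[0,0,-35,0],[0,0,-58,0],[0,0,-64,0],[0,0,-70,0],[0,0,-76,0],[0,0,-82,0],[0,0,-87,0],[0,0,-90,0]]' && python3 -m jog '[[0,0,-1,0],[0,0,-1,0],[0,0,-1,0],[0,0,-1,0],[0,0,-1,0],[0,0,-1,0],[0,0,-1,0],[0,0,-1,0]]'
```

```text
time: 18.75
position: [0.5855, -0.3491, 0.1025]
tool_rot: [3.068, 0.674, -0.001]
ft_force: [-4.8, 2.4, 11.6]
grip_width: 0.344
time: 19.75
position: [0.5856, -0.3491, 0.1025]
tool_rot: [3.068, 0.674, -0.0]
ft_force: [-3.8, 0.5, 6.8]
grip_width: 0.341
```

```bash
python3 -m jog '[[0,0,1,0],[0,0,1,0],[0,0,1,0],[0,0,1,0],[0,0,1,0],[0,0,30,0],[0,0,70,0],[0,0,110,0]]' 1 && python3 -m jog '[[-10,50,0,0],[-20,100,0,0],[-35,160,0,0],[-50,220,0,0],[-65,280,0,0],[-80,335,0,0],[-95,390,0,0],[-110,440,0,0]]' && python3 -m jog '[[-20,55,0,0],[-40,110,0,0],[-60,150,0,0],[-74,171,-20,0],[-74,171,-25,0],[-74,171,-25,0],[-74,171,-25,0],[-74,171,-25,0]]' && python3 - <<'E'
from h import *
d=snap("wrist","w7.png");print(np.round(proj(d,(.402,.265,.056))))
E
```

```text
time: 20.75
position: [0.585, -0.3483, 0.2105]
tool_rot: [-3.066, -0.675, 0.003]
ft_force: [1.3, -0.2, -0.6]
grip_width: 0.992
time: 21.75
position: [0.4741, 0.0931, 0.2101]
tool_rot: [-3.068, -0.676, 0.002]
ft_force: [0.5, -0.1, -0.3]
grip_width: 1.0
time: 22.75
position: [0.4024, 0.2612, 0.186]
tool_rot: [-3.069, -0.672, -0.001]
ft_force: [0.2, -0.4, -0.1]
grip_width: 1.002
[274. 203.]
```

View pics/w7.png

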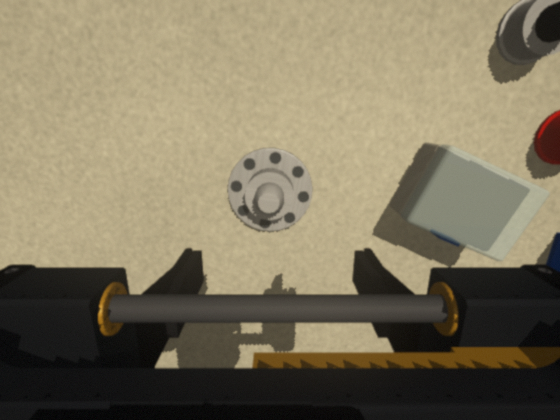

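Narrow disc: 8 holes, tip face about (268,200), flange centre about (270,190).

```bash
python3 - <<'E'
from h import *
d=snap("wrist"); print(ray(d,268,200,.056).round(4),ray(d,270,189.5,.008).round(4),get_state()["position"].round(4))
blob(d,268,200,.056,15,155)
E
```

```text
[0.4026 0.2715 0.056 ] [0.4023 0.2704 0.008 ] [0.4021 0.2615 0.1859]
px [269.1 200.5] size mm [17.9 19.8] pt [0.4026 0.2702 0.056 ]
```

```bash
python3 -m jog '[[0,5,-50,0],[0,9,-100,0],[0,9,-130,0],[0,9,-148,0],[0,9,-153,0],[0,9,-153,0],[0,9,-153,0],[0,9,-153,0]]' 1 && python3 -m jog '[[0,0,0,0],[0,0,0,0],[0,0,0,0],[0,0,0,0],[0,0,0,0],[0,0,0,0],[0,0,0,0],[0,0,0,0]]' -1 40 && python3 -m jog '[[0,0,40,0],[0,0,90,0],[0,0,140,0],[0,0,180,0],[0,0,190,0],[0,0,190,0],[0,0,190,0],[0,0,190,0]]'
```

```text
time: 23.85
position: [0.4023, 0.2711, 0.0334]
tool_rot: [3.068, 0.674, 0.003]
ft_force: [-0.6, 0.2, 0.4]
grip_width: 0.999
time: 24.85
position: [0.4016, 0.2709, 0.0326]
tool_rot: [3.068, 0.674, -0.0]
ft_force: [0.5, -0.4, -1.1]
grip_width: 0.339
time: 25.85
position: [0.4008, 0.2705, 0.2211]
tool_rot: [3.068, 0.675, -0.005]
ft_force: [-0.3, -0.6, -2.2]
grip_width: 0.339
```

```bash
python3 -m jog '[[12,-40,0,0],[28,-95,0,0],[44,-150,0,0],[60,-205,0,0],[76,-260,0,0],[92,-315,0,0],[108,-370,0,0],[124,-425,0,0]]' && python3 -m jog '[[15,-50,0,0],[30,-100,0,0],[45,-150,0,0],[57,-185,0,0],[60,-195,0,0],[60,-195,0,0],[60,-195,0,0],[60,-195,0,0]]' && python3 -m jog '[[0,0,0,0],[0,0,0,0],[0,0,0,0],[0,0,0,0],[0,0,0,0],[0,0,0,0],[0,0,0,0],[0,0,0,0]]' && python3 - <<'E'
from h import *
d=snap("wrist","w8.png");print(np.round(proj(d,(.586,-.349,.079))))
E
```

```text
time: 26.85
position: [0.5256, -0.1557, 0.2214]
tool_rot: [-3.067, -0.675, 0.002]
ft_force: [2.2, 0.8, -2.4]
grip_width: 0.345
time: 27.85
position: [0.5859, -0.3475, 0.223]
tool_rot: [3.068, 0.678, 0.0]
ft_force: [0.1, 1.0, -2.0]
grip_width: 0.339
time: 28.85
position: [0.5856, -0.3491, 0.2226]
tool_rot: [3.068, 0.675, -0.0]
ft_force: [0.0, -0.0, -1.2]
grip_width: 0.335
[277. 200.]
```

View pics/w8.png

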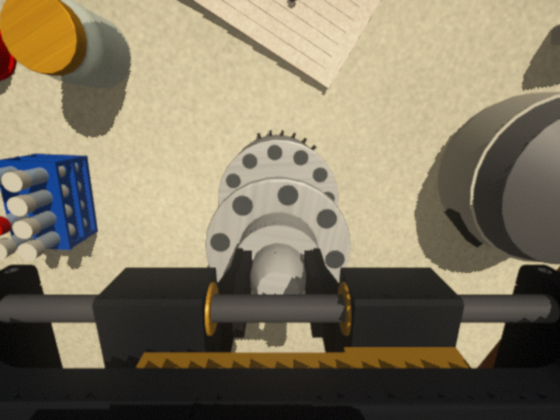

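Narrow disc is held and centred over the wide disc, which sits flat on the pulley. Lower it.

```bash
python3 -m jog '[[0,0,-35,0],[0,0,-57,0],[0,0,-63,0],[0,0,-69,0],[0,0,-75,0],[0,0,-81,0],[0,0,-86,0],[0,0,-89,0]]' && python3 -m jog '[[0,0,-1,0],[0,0,-1,0],[0,0,-1,0],[0,0,-1,0],[0,0,-1,0],[0,0,-1,0],[0,0,-1,0],[0,0,-1,0]]'
```

```text
time: 29.9
position: [0.5857, -0.3491, 0.1346]
tool_rot: [3.068, 0.674, 0.0]
ft_force: [-3.5, 1.3, 10.6]
grip_width: 0.34
time: 30.9
position: [0.5857, -0.3491, 0.1346]
tool_rot: [3.067, 0.674, 0.0]
ft_force: [-2.7, 1.3, 5.5]
grip_width: 0.341
```

```bash
python3 -m jog '[[0,0,1,0],[0,0,1,0],[0,0,1,0],[0,0,1,0],[0,0,1,0],[0,0,30,0],[0,0,70,0],[0,0,100,0]]' 1 && python3 -m jog '[[8,50,0,0],[16,110,0,0],[24,170,0,0],[32,230,0,0],[40,290,0,0],[50,350,0,0],[60,410,0,0],[66,450,0,0]]' && python3 -m jog '[[0,4,-20,0],[0,4,-40,0],[0,4,-40,0],[0,4,-40,0],[0,4,-40,0],[0,4,-40,0],[0,4,-40,0],[0,4,-40,0]]' && python3 - <<'E'
from h import *
d=snap("wrist","w9.png");print(np.round(proj(d,(.652,.11,.056))))
E
```

```text
time: 31.9
position: [0.586, -0.3492, 0.2344]
tool_rot: [3.067, 0.674, 0.002]
ft_force: [0.3, 0.0, 0.1]
grip_width: 0.995
time: 32.9
position: [0.6513, 0.105, 0.2328]
tool_rot: [-3.066, -0.68, -0.001]
ft_force: [0.3, 0.2, 0.3]
grip_width: 1.003
time: 33.9
position: [0.6517, 0.105, 0.1928]
tool_rot: [3.068, 0.675, 0.0]
ft_force: [-0.8, -0.2, 1.0]
grip_width: 1.0
[273. 200.]
```

View pics/w9.png

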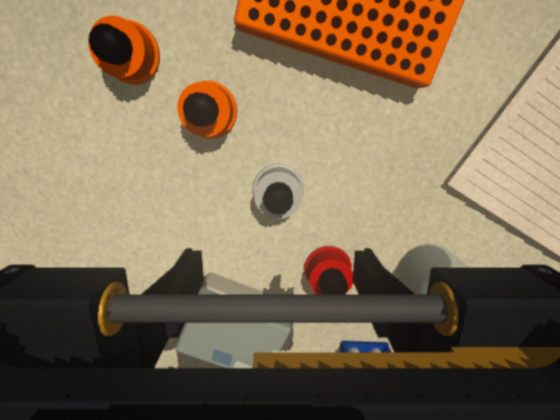

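```bash
python3 - <<'E'
from h import *
d=snap("wrist"); 
blob(d,278,197,.050,20,0,75)
hsv=cv2.cvtColor(d["image"],cv2.COLOR_RGB2HSV); print(ray(d,278,192.5,.005).round(4),get_state()["position"].round(4))
E
```

```text
px [277.6 198.5] size mm [27.6 31.5] pt [0.6541 0.1058 0.05  ]
[0.6501 0.1033 0.005 ] [0.6516 0.1049 0.1926]
```

```bash
python3 -m jog '[[0,0,-50,0],[0,0,-100,0],[0,0,-135,0],[0,0,-154,0],[0,0,-159,0],[0,0,-159,0],[0,0,-159,0],[0,0,-159,0]]' 1 && python3 -m jog '[[0,0,0,0],[0,0,0,0],[0,0,0,0],[0,0,0,0],[0,0,0,0],[0,0,0,0],[0,0,0,0],[0,0,0,0]]' -1 40 && python3 -m jog '[[0,0,40,0],[0,0,90,0],[0,0,140,0],[0,0,190,0],[0,0,220,0],[0,0,220,0],[0,0,220,0],[0,0,220,0]]'
```

```text
time: 35.0
position: [0.6524, 0.1051, 0.0349]
tool_rot: [3.068, 0.674, 0.003]
ft_force: [0.8, 0.5, -0.4]
grip_width: 1.003
time: 36.0
position: [0.6516, 0.1048, 0.0335]
tool_rot: [3.068, 0.674, -0.0]
ft_force: [0.5, -0.6, 0.7]
grip_width: 0.343
time: 37.0
position: [0.6507, 0.1045, 0.2512]
tool_rot: [-3.068, -0.675, 0.006]
ft_force: [0.2, 0.4, -1.3]
grip_width: 0.34
```

Commanded pose is about (.6515, .1048, .2535), so dx is −66 and dy is −454.

```bash
python3 -m jog '[[-6,-40,0,0],[-14,-95,0,0],[-22,-150,0,0],[-30,-205,0,0],[-38,-260,0,0],[-46,-315,0,0],[-54,-370,0,0],[-60,-415,0,0]]' && python3 -m jog '[[-5,-30,0,0],[-6,-39,0,0],[-6,-39,0,0],[-6,-39,0,0],[-6,-39,0,0],[-6,-39,0,0],[-6,-39,0,0],[-6,-39,0,0]]' && python3 - <<'E'
from h import *
d=snap("wrist","w10.png");print(np.round(proj(d,(.586,-.349,.11))))
E
```

```text
time: 38.0
position: [0.5901, -0.3128, 0.2518]
tool_rot: [-3.068, -0.671, 0.004]
ft_force: [0.2, 0.7, -1.3]
grip_width: 0.34
time: 39.0
position: [0.5856, -0.349, 0.2536]
tool_rot: [3.068, 0.675, -0.0]
ft_force: [-1.0, -0.4, -2.4]
grip_width: 0.341
[277. 200.]
```

View pics/w10.png

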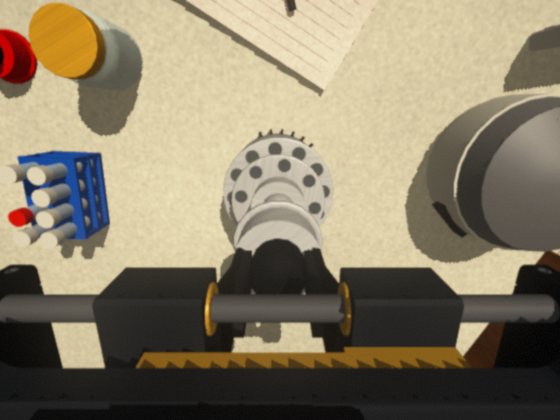

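Cap held and centred over the narrow disc. Lower it.

```bash
python3 -m jog '[[0,0,-35,0],[0,0,-57,0],[0,0,-63,0],[0,0,-69,0],[0,0,-75,0],[0,0,-80,0],[0,0,-85,0],[0,0,-88,0]]' && python3 -m jog '[[0,0,-1,0],[0,0,-1,0],[0,0,-1,0],[0,0,-1,0],[0,0,-1,0],[0,0,-1,0],[0,0,-1,0],[0,0,-1,0]]'
```

```text
time: 40.05
position: [0.5859, -0.3491, 0.1665]
tool_rot: [3.068, 0.674, 0.001]
ft_force: [-2.2, 1.9, 10.5]
grip_width: 0.342
time: 41.05
position: [0.5859, -0.3491, 0.1665]
tool_rot: [3.067, 0.674, 0.001]
ft_force: [-2.4, 0.8, 4.8]
grip_width: 0.345
```

Home at 0.1665, as predicted. Release, back off and check.

```bash
python3 -m jog '[[0,0,1,0],[0,0,1,0],[0,0,1,0],[0,0,1,0],[0,0,1,0],[0,0,30,0],[0,0,70,0],[0,0,110,0]]' 1 && python3 -m jog '[[-20,20,20,0],[-50,50,20,0],[-80,90,20,0],[-90,130,20,0],[-90,170,20,0],[-90,190,20,0],[-90,190,20,0],[-90,190,20,0]]' && python3 - <<'E'
from h import *
s=snap("scene"); cv2.imwrite("pics/f.png",cv2.resize(s["image"][90:270,60:360],None,fx=2.6,fy=2.6,interpolation=2)[:,:,::-1])
print(np.round((np.array(proj(s,(.586,-.349,.189)))-[60,90])*2.6),np.round((np.array(proj(s,(.586,-.349,.04)))-[60,90])*2.6))
E
```

```text
time: 42.05
position: [0.5855, -0.349, 0.2756]
tool_rot: [-3.068, -0.675, 0.0]
ft_force: [0.5, -0.3, 0.4]
grip_width: 0.993
time: 43.05
position: [0.4955, -0.1611, 0.2943]
tool_rot: [3.069, 0.671, -0.001]
ft_force: [-0.2, 0.2, 0.1]
grip_width: 1.0
[158. 220.] [207. 321.]
```

View pics/f.png

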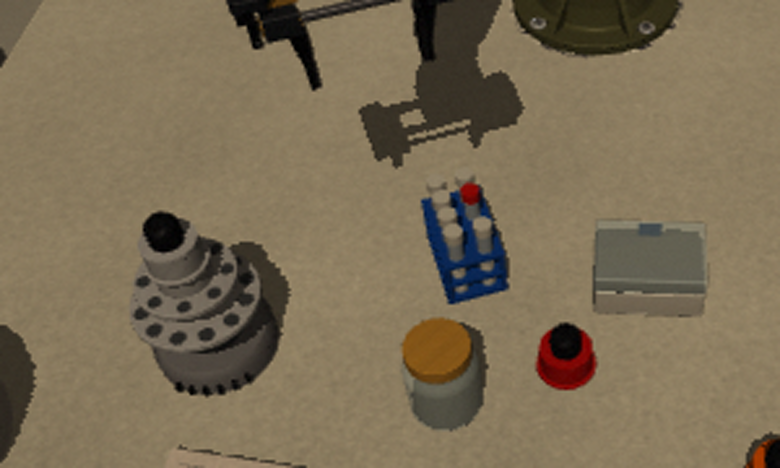

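The stack stands level in the right order, with the knob top at about (162,222) against a predicted (158,220). The jar, tip box and rack are untouched and the gripper is clear.

```bash
python3 -c "
from bench import *
print(close_job())"
```

```text
the job is handed in; nothing more can be done
None
```

I stacked the pulley, wide disc, narrow disc and end cap on the drive spigot, let go, backed the arm clear, and handed the job in at about 43 s of the 120 s allowed. The hand-in gives no verdict.

- **Seating:** each hub stopped within 1 mm of its calculated fully-home height. TCP heights were 0.0726, 0.1025, 0.1346 and 0.1665 m. The vertical reading peaked at 10–12 N during each press.
- **Final picture:** the stack stands upright in the right order, with the knob about 4 enlarged-crop pixels (roughly 2 px in the camera image) from where it should be. The jar, tip box and tube rack stand upright and look unmoved. I did not measure their positions afterwards. The orange and red look-alikes were left alone.
- **Small disagreements:** views of the drive axis differed by 2–3 mm, and there was a sideways force of 2–5 N while seating. The first estimate of the wide disc's position was about 7 mm off in y, and I corrected it from the wrist camera before gripping.

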